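# Charge a test sieve with cleaning balls from a flap-mouthed caddy

## Task

Get the test sieve ready for sieving: first move the spatula that lies across its rim into the red tray. Then lift the grey caddy out of the black tray by its handle and, with its mouth low over the sieve, tip it just far enough (no more than about 45 degrees) that its flap swings open and all four balls roll out onto the mesh. Finally stand the caddy back in the black tray, upright and flat, its flap hanging shut; leave the sieve, the red tray, the jar, the wash bottle and the beaker where they are.

Things in the scene. Friction and masses are not known exactly. Their poses are not given: they have to be found in the camera images.
- caddy_handle (a point): Centre of the black grip bar on the grey caddy, to grasp here: bar 84 mm long along the caddy's x, 14 thick (y), 18 high, 24 mm free under it. Caddy body 128 (x) x 68 (y) x 88 mm, 0.4 to 0.55 kg full; its flat underside is 121 mm below this point. z up, mouth at the -x end, which goes down to pour. It starts on the floor of the black tray, at any yaw, in a row with the jar and the bottle.
- caddy_mouth (a point): Middle of the sill (lower lip) of the caddy's mouth, over which the balls roll: at x -64, y 0, z -85 mm from the handle point in the caddy's axes, 36 mm straight above the front bottom edge. The floor inside rises 13 degrees from the back to the sill, so the balls wait at the back; tipped slowly they lie against the flap from 15 degrees on, push it out and roll out two by two at 25 to 32 degrees.
- caddy_flap (a joint): Opening angle of the caddy's flap, rad, 0 = shut. Steel flap, 53 long, 67 mm wide, hung from a hinge above the mouth (18 mm behind and 50 mm above the sill). Only its weight shuts it, leaning 20 degrees: it swings out when the caddy is tipped past that or balls push it, and falls shut when the caddy is upright. No latch: carry the caddy level and smoothly.
- spatula_grip (a point): Point to grasp on the axis of the spatula's round wooden grip (18 mm thick), 55 mm from the spatula's middle towards -y, near its centre of mass. y runs along the spatula (247 mm long), z up. From this point the grip reaches 69 mm to -y and 19 mm to +y, then the flat 22 mm wide blade, ending 179 mm to +y. It lies across the middle of the sieve's rim, nearly level, at any angle.
- spatula: The spatula as a whole; origin at the middle of its length, 9 mm below the axis of its grip; y along it, grip at -y.
- sieve: Empty round brass test sieve, open at the top, 209 mm outside, about 186 mm inside, 58 mm high, loose on the bench at the right. Origin at the middle of its underside; the upper face of the mesh lies 18 mm above it, the rim 58 mm.
- red_tray: Shallow red plastic tray on the bench behind the sieve, 216 (x) x 303 (y) x 24 mm. Origin at the centre of its underside; the upper face of its floor is 3 mm above that, flat over x -88..88, y -130..130 mm. Its long side runs along its y.
- big_tray: Big black tray, fixed, 357 (x) x 470 mm (y), walls 75 mm high. Origin at the centre of its underside, floor 4 mm above. Two wooden battens 9 mm high, 20 x 190 mm along y, are fixed on its floor at x about -70 and -10 mm, y -90..100 mm; behind them (x 5 to 165 mm) the floor is free but for what stands there.
- ball_1_center (a point): Centre of rubber sieve-cleaning ball 1 of 4, 28 mm in diameter, 22 g; at the start inside the caddy.
- ball_2_center (a point): Centre of rubber sieve-cleaning ball 2 of 4, 28 mm in diameter, 22 g; at the start inside the caddy.
- ball_3_center (a point): Centre of rubber sieve-cleaning ball 3 of 4, 28 mm in diameter, 22 g; at the start inside the caddy.
- ball_4_center (a point): Centre of rubber sieve-cleaning ball 4 of 4, 28 mm in diameter, 22 g; at the start inside the caddy.
- sample_jar: Black screw-cap sample jar, 75 mm in diameter and 150 mm high, standing in the black tray. Origin at the middle of its underside. Leave it alone.
- wash_bottle: White wash bottle with a bent spout, 55 x 68 mm and 181 mm high, standing in the black tray. Origin at the middle of its underside. Leave it alone.
- beaker: Small clear beaker, 62 mm in diameter and 78 mm high, standing in the black tray. Origin at the middle of its underside. Leave it alone.

How it is judged:
On the way, in this order (a step that is already met when the one before it is completed fails the run):
1. the spatula lies in the red tray and has been let go (x of spatula_grip in the frame of red_tray between -0.095 and 0.095 m and y of spatula_grip in the frame of red_tray between -0.135 and 0.135 m and z of spatula_grip in the frame of red_tray below 0.045 m and contact force between the fingers and spatula below 0.1 N), for 0.2 s.
2. then the caddy is tipped with its mouth low over the sieve so that its flap swings open (angle between caddy_handle's own z axis and vertical above 0.3 rad and horizontal distance between caddy_mouth and sieve below 0.09 m and z of caddy_mouth in the frame of sieve below 0.15 m and value of joint caddy_flap above 0.05 rad), for 0.05 s.
At the end, for the whole second after the job is handed in: All four balls lie on the mesh inside the sieve; the caddy stands upright (within 3 degrees) and flat in the black tray, its flap shut (within 7 degrees); the spatula lies in the red tray with its grip within the rim; the sieve stands level and everything is let go (all of step 1 and horizontal distance between each of ball_1_center, ball_2_center, ball_3_center, ball_4_center and sieve below 0.092 m and z of ball_1_center in the frame of sieve between 0.02 and 0.06 m and z of ball_2_center in the frame of sieve between 0.02 and 0.06 m and z of ball_3_center in the frame of sieve between 0.02 and 0.06 m and z of ball_4_center in the frame of sieve between 0.02 and 0.06 m and x of caddy_handle in the frame of big_tray between -0.135 and 0.135 m and y of caddy_handle in the frame of big_tray between -0.195 and 0.195 m and z of caddy_handle in the frame of big_tray between 0.119 and 0.14 m and angle between caddy_handle's own z axis and vertical below 0.06 rad and value of joint caddy_flap below 0.12 rad and angle between sieve's own z axis and vertical below 0.05 rad); the robot touches nothing.
It fails at once if the caddy is tipped much too far (past about 60 degrees) (angle between caddy_handle's own z axis and vertical above 1.05 rad).
It fails at once if the caddy is tipped (past about 25 degrees) with its mouth more than 14 cm over the mesh (angle between caddy_handle's own z axis and vertical above 0.45 rad and z of caddy_mouth in the frame of sieve above 0.16 m).
It fails at once if the sieve is shifted by more than 25 mm (distance of sieve from where it was at the start of the episode above 0.025 m).
It fails at once if the red tray is shifted by more than 30 mm (distance of red_tray from where it was at the start of the episode above 0.03 m).
It fails at once if the sample jar, wash bottle or beaker is shifted or knocked by more than 25 mm (distance of any of sample_jar, wash_bottle, beaker from where it was at the start of the episode above 0.025 m).
It also fails if it takes over 72 s, if anything falls off the work surface, if the arm or the gripper's body presses on something with over 40 N, if the wrist force passes 120 N, or if a joint passes its speed limit or range.

## Robot

A 6-joint arm with a two-finger parallel gripper is mounted at the origin on a cart in front of the work surface, level with it; the furniture and walls round the work are solid. World frame = base frame: x ahead of the robot, y to its left, z up, the work surface at z = 0. Lengths are in m, angles in rad, forces in N, time in s.
With the tool pointing down it reaches from about 0.35 to 0.925 m from the base axis. Payload 6.4 kg.
Tool frame: the origin (TCP) lies at the very end of the fingers, on their centre line; the grasp point (between the pads) lies 19 mm behind it; z points along the fingers, y is the direction in which the jaws open and shut (so a half turn about z gives the same grasp; the last joint's range is limited). The gripper opens to 94 mm and grips with 3 to 60 N. Pads are 16 mm wide; open, the fingers measure 119 mm over their backs; the gripper's body (75 mm by 177 mm) begins 78 mm behind the grasp point.
Start: joints at [-1.418, 0.245, 1.558, -0, 1.339, -0.174], TCP at [0.209, -0.616, 0.205] pointing down, gripper open.
Joint ranges: [-3.13, 3.13], [-1.02, 2.26], [0.13, 2.54], [-0.95, 4.09], [0.21, 2.88], [-2.74, 2.74]. Speed limits (rad/s): [2.57, 2.57, 3.14, 3.14, 3.14, 3.14].

## Interface

Orientations are given as a unit quaternion [x, y, z, w].
In Python, from plant import manip gives the robot as it stands. The module is installed in compiled form; this text tells all that it offers.
- The arm moves only by the tool servo_tool, never from a script. Its argument "rows" is a list of rows, each a list of 7 numbers: the closure, from -1 (fully open) to 1 (shut), then the shift along the tool's x, y, z in cm, then the turn, a rotation vector about the tool's x, y, z in degrees. In form: [[jaw, dx, dy, dz, ax, ay, az], ...]. A call has 1 to 8 rows; each row is the pose to reach, as a shift and turn from the pose commanded when the call began, along the tool's axes at that moment; what a row does not reach only later rows make up. A row lasts 1/8 s, in which the tool goes at most 62.5 mm and 10.7 degrees, less where a joint would pass 70% of its speed; a pose out of reach is approached as far as the arm can. A call with a gripper value outside its range is refused whole. The fingers move at their own pace and stop on an object; "force" is the grip in N (left out, the last holds). Time passes only in rows, so rows that repeat a pose let the fingers close. It gives the time, the measured TCP pose, the force and the opening at its end, in the units of the state.
- manip.state(): the state, without advancing time (a new reading comes with each control period).
- manip.grab_frame(name): name is "scene" or "top" or "wrist"; returns the picture (420x560x3 uint8, blue, green, red); there is no depth.
- manip.get_calibration(name): a dict with "intrinsics" (3x3 intrinsics, pixels), "R" (3x3) and "t" (3): a world point X has camera coordinates R X + t; the wrist camera has in their place "tool_from_camera" (4x4, takes a point from camera to tool coordinates, whose origin is the TCP and whose axes are the flange's). Camera axes: x right, y down, z forward; pixel columns grow to the right and rows downward; lengths in m; the calibration is good to about 2 mm. A picture is of the moment at which its call begins: read the wrist's pose just before it. get_calibration takes no time and is no camera call.
- manip.job_done(): hands the job in, once; it reports no verdict.
Trained networks look in the newest picture that a camera, given by its name, has taken for a name from the list of things; names that differ only in an ending like _2 or _b are one class to them, and where a whole thing is asked for, a point or a joint stands for the part that bears it (a point fixed in the world has none). Each returns a list of dicts, best first, with "score" (0 to 1); they miss things now and then, are a little off and sometimes report something else, mostly with a low value. They report only what shows in the picture. A call takes as long as a camera call.
- manip.spot_in(target, camera): "bbox" ([left, top, width, height] in pixels, round what is visible of it).
- manip.regions_of(target, camera): "mask" (420x560 bool, what is visible of it) and "bbox" ([left, top, width, height] in pixels, round what is visible of it).
The state is a dict: "time": time; "q": joint angles; "qd": joint speeds; "tau": joint torques, N m; "position": TCP position; "ee_rot": TCP orientation; "contact_force": force on the tool from outside, world axes, zero at the start; "torque": the same for the moment, N m; "finger_gap": finger opening in m.
Only numpy, scipy, OpenCV 4.12 (cv2) and the standard library are available. Lean on these libraries where they do the work, as an engineer would, in place of code of your own. Each camera call takes 0.05 s, during which the arm holds its last target.

## Working session

There is one attempt and no reset: what is moved stays moved. The work goes in short steps, Python scripts to look and compute and a tool call to move; the robot and the scene stay as the last step left them, time stands still between calls to the robot, and variables do not carry over. Pictures are saved under pics/ and viewed, and the job is handed in when it is done.

Besides the shell and the picture viewer there is one more tool, called after "Call:" in YAML: its name, and indented under it one key for each argument. servo_tool: Moves the arm, as the interface text tells. Its arguments: {"type":"object","properties":{"rows":{"type":"array","items":{"type":"array","items":{"type":"number"}}},"force":{"type":"number"}},"required":["rows"]}

```bash
mkdir -p pics; cat > h.py <<'E'
import numpy as np, cv2
from scipy.spatial.transform import Rotation as R
from plant import manip
def cal(n): 
    c=manip.get_calibration(n); return np.array(c["intrinsics"]),np.array(c["R"]),np.array(c["t"])
def ray(n,u,v,z):
    K,Rm,t=cal(n); d=Rm.T@np.linalg.inv(K)@np.array([u,v,1.]); o=-Rm.T@t
    return o+d*(z-o[2])/d[2]
def proj(n,X):
    K,Rm,t=cal(n); p=K@(Rm@np.asarray(X,float)+t); return p[:2]/p[2]
E
python3 - <<'E'
from h import *
s=manip.state(); print(s["time"],s["position"],s["ee_rot"],s["finger_gap"])
for n in("scene","top"):
    cv2.imwrite(f"pics/{n}0.png",manip.grab_frame(n))
    K,Rm,t=cal(n); print(n,K.round(1).tolist(),(-Rm.T@t).round(3),Rm.round(3).tolist())
    for o in["caddy_handle","spatula_grip","spatula","sieve","red_tray","big_tray","sample_jar","wash_bottle","beaker"]:
        try: print(o,[(round(d["score"],2),np.round(d["bbox"]).tolist()) for d in manip.spot_in(o,n)][:3])
        except Exception as e: print(o,e)
print(manip.state()["time"])
E
```

```text
0.0 [ 0.20858699 -0.61498958  0.20435187] [ 9.86678633e-01  1.62678770e-01  1.00775797e-05 -9.45195953e-04] 0.09415411553797934
scene [[412.5, 0.0, 284.3], [0.0, 412.5, 208.6], [0.0, 0.0, 1.0]] [0.061 0.552 0.533] [[-0.761, -0.648, 0.017], [-0.329, 0.364, -0.871], [0.558, -0.669, -0.491]]
caddy_handle [(0.82, [208.0, 213.0, 63.0, 91.0])]
spatula_grip []
spatula []
sieve [(0.55, [372.0, 190.0, 61.0, 60.0])]
red_tray [(0.57, [258.0, 157.0, 115.0, 50.0])]
big_tray []
sample_jar [(0.87, [149.0, 236.0, 54.0, 94.0])]
wash_bottle [(0.87, [272.0, 169.0, 27.0, 88.0])]
beaker [(0.79, [328.0, 228.0, 31.0, 50.0])]
top [[472.8, 0.0, 268.1], [0.0, 472.8, 205.6], [0.0, 0.0, 1.0]] [ 0.415 -0.04   1.399] [[-0.016, -1.0, 0.005], [-0.995, 0.015, -0.1], [0.1, -0.007, -0.995]]
caddy_handle [(0.67, [191.0, 195.0, 47.0, 34.0])]
spatula_grip [(0.7, [342.0, 228.0, 51.0, 72.0])]
spatula [(0.93, [340.0, 226.0, 53.0, 78.0]), (0.74, [191.0, 195.0, 47.0, 34.0])]
sieve [(0.66, [328.0, 224.0, 76.0, 80.0])]
red_tray [(0.91, [312.0, 121.0, 106.0, 76.0])]
big_tray []
sample_jar [(0.73, [143.0, 193.0, 38.0, 28.0])]
wash_bottle [(0.82, [247.0, 199.0, 19.0, 19.0]), (0.44, [329.0, 226.0, 75.0, 77.0])]
beaker [(0.63, [259.0, 246.0, 23.0, 22.0]), (0.43, [246.0, 198.0, 19.0, 22.0])]
1.0
```

```bash
python3 - <<'E'
import cv2
a=cv2.imread("pics/top0.png"); cv2.imwrite("pics/top0z.png",cv2.resize(a[110:320,120:430],None,fx=2.5,fy=2.5,interpolation=cv2.INTER_CUBIC))
E
```

```text
(no output)
```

View pics/top0z.png

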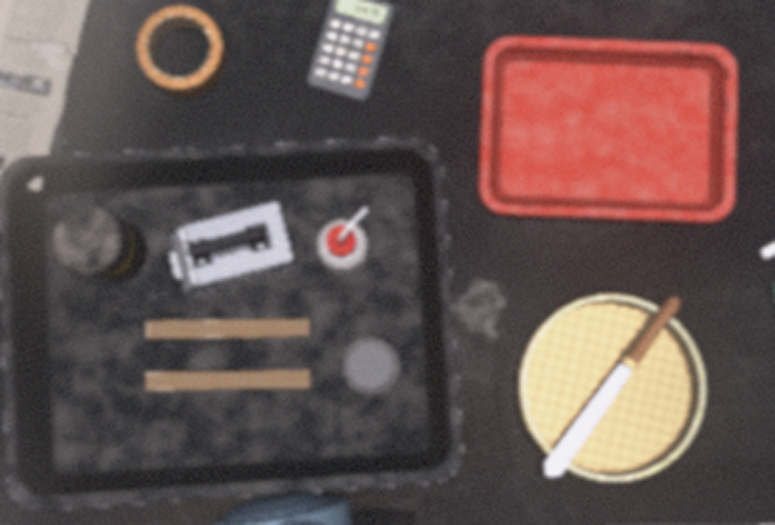

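View pics/scene0.png

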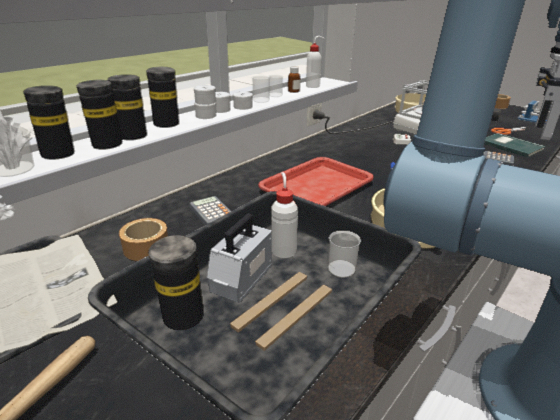

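```bash
python3 - <<'E'
from h import *
def Z(x,y,z): return ray("top",120+x/2.5,110+y/2.5,z)
a=Z(675,300,.067);b=Z(552,470,.058)
print("spat",a,b,np.linalg.norm(a-b)); d=(b-a)/np.linalg.norm(b-a); print("grip",a+d*.069,np.degrees(np.arctan2(d[1],d[0])), "mid",(a+b)/2)
print("sieve", Z(613,387,.058), Z(520,387,.058),Z(706,387,.058),Z(613,293,.058),Z(613,481,.058))
for p in[(485,38),(737,45),(735,220),(480,212)]: print("red",Z(*p,.024))
for p in[(190,258),(270,235),(230,244)]: print("cad",Z(*p,.134))
for p in[(172,230),(278,202),(294,262),(186,292)]: print("cadtop",Z(*p,.092))
for p in[(145,320),(145,390),(310,390),(310,320)]: print("batt",Z(*p,.013))
for p in[(5,160),(440,145),(460,470),(10,495)]: print("tray",Z(*p,.075))
print("jar",Z(86,240,.15),"bottle",Z(342,243,.12),"beaker",Z(371,365,.078))
E
```

```text
spat [ 0.47411838 -0.39238675  0.067     ] [ 0.28654551 -0.24906838  0.058     ] 0.23623026887167112
grip [ 0.41933062 -0.35052519  0.06437121] 142.61772373941926 mid [ 0.38033194 -0.32072756  0.0625    ]
sieve [ 0.37760733 -0.32073227  0.058     ] [ 0.37926831 -0.21585336  0.058     ] [ 0.37594497 -0.425699    0.058     ] [ 0.48355248 -0.32456984  0.058     ] [ 0.27331862 -0.31695469  0.058     ]
red [ 0.79102725 -0.19031884  0.024     ]
red [ 0.77823767 -0.49023377  0.024     ]
red [ 0.56868553 -0.47809216  0.024     ]
red [ 0.58263431 -0.17916024  0.024     ]
cad [0.52422787 0.14440917 0.134     ]
cad [0.54773403 0.05845539 0.134     ]
cad [0.53866483 0.10147146 0.134     ]
cadtop [0.55936672 0.17050894 0.092     ]
cadtop [0.58896124 0.05256265 0.092     ]
cadtop [0.52164043 0.03536701 0.092     ]
cadtop [0.4902067  0.15498293 0.092     ]
batt [0.46272388 0.21468652 0.013     ]
batt [0.3815079  0.21442086 0.013     ]
batt [0.37846957 0.02273397 0.013     ]
batt [0.45972822 0.02187033 0.013     ]
tray [0.64375016 0.36205933 0.075     ]
tray [ 0.65368453 -0.1305105   0.075     ]
tray [ 0.28982463 -0.14475109  0.075     ]
tray [0.27075066 0.35095976 0.075     ]
jar [0.54368206 0.25223215 0.15      ] bottle [ 0.5392752  -0.01859074  0.12      ] beaker [ 0.40668283 -0.04827398  0.078     ]
```

```bash
cat >> h.py <<'E'
def down(yawy):
    "tool down with jaw (tool y) at world angle yawy deg"
    a=np.radians(yawy); y=np.array([np.cos(a),np.sin(a),0]); z=np.array([0,0,-1.]); x=np.cross(y,z)
    return np.stack([x,y,z],1)
def go(p,Rt,pose=None):
    s=manip.state(); p0=np.array(s["position"]); R0=R.from_quat(s["ee_rot"]).as_matrix()
    if pose is not None: p0,R0=pose
    d=R0.T@(np.array(p)-p0)*100; rv=np.degrees(R.from_matrix(R0.T@Rt).as_rotvec())
    print("shift cm",d.round(2),"rot deg",rv.round(2)); return d,rv
E
python3 - <<'E'
from h import *
go([.40,-.335,.20],down(52.6))
E
```

```text
shift cm [ 27.13 -20.43   0.55] rot deg [   0.      0.   -123.88]
```

Call:
servo_tool:
  rows:
    - [-0.3,3.5,-2.5,0,0,0,-10]
    - [-0.3,8.5,-6.5,0,0,0,-20.5]
    - [-0.3,13.5,-10,0.2,0,0,-31]
    - [-0.3,18.5,-14,0.4,0,0,-41.5]
    - [-0.3,23,-17,0.5,0,0,-52]
    - [-0.3,26,-19.5,0.5,0,0,-62.5]
    - [-0.3,27.1,-20.4,0.5,0,0,-73]
    - [-0.3,27.1,-20.4,0.5,0,0,-83.5]

```text
time: 2.0
position: [0.4005, -0.3343, 0.2006]
ee_rot: [0.625, 0.781, -0.0, 0.0]
contact_force: [0.2, -1.1, 0.4]
finger_gap: 0.0611
```

Call:
servo_tool:
  rows:
    - [-0.3,0,0,0,0,0,-10.5]
    - [-0.3,0,0,0,0,0,-21]
    - [-0.3,0,0,0,0,0,-31.5]
    - [-0.3,0,0,0,0,0,-40.4]
    - [-0.3,0,0,0,0,0,-40.4]

```text
time: 2.62
position: [0.3999, -0.3354, 0.2006]
ee_rot: [0.321, 0.947, -0.0, 0.0]
contact_force: [0.5, 0.1, 0.8]
finger_gap: 0.0605
```

```bash
python3 - <<'E'
from h import *
s=manip.state(); print(s["time"],s["position"],s["ee_rot"],s["q"])
cv2.imwrite("pics/w1.png",manip.grab_frame("wrist"))
print(manip.get_calibration("wrist"))
np.savez("w1.npz",p=s["position"],q=s["ee_rot"])
E
```

```text
2.625 [ 0.39985149 -0.3354218   0.20056425] [ 3.21285086e-01  9.46982515e-01 -4.02764822e-05  8.43818986e-05] [-9.15465397e-01 -5.32520175e-02  1.88762391e+00  2.76138873e-05
  1.30703567e+00 -1.83209650e+00]
{'intrinsics': array([[304.31924943,   0.        , 278.59078301],
       [  0.        , 304.31924943, 211.11164284],
       [  0.        ,   0.        ,   1.        ]]), 'tool_from_camera': array([[-3.25508657e-04, -9.68351130e-01, -2.49591634e-01,
         7.26660332e-02],
       [ 9.99999575e-01, -5.30556958e-04,  7.54259699e-04,
        -5.26417104e-04],
       [-8.62810809e-04, -2.49591283e-01,  9.68350890e-01,
        -1.78867320e-01],
       [ 0.00000000e+00,  0.00000000e+00,  0.00000000e+00,
         1.00000000e+00]])}
```

View pics/w1.png

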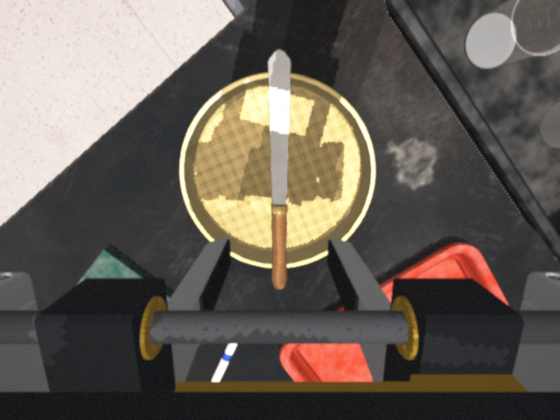

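```bash
cat >> h.py <<'E'
def wray(u,v,z,p,q):
    c=manip.get_calibration("wrist"); K=c["intrinsics"]; T=c["tool_from_camera"]; M=R.from_quat(q).as_matrix()
    d=M@T[:3,:3]@np.linalg.inv(K)@np.array([u,v,1.]); o=np.array(p)+M@T[:3,3]
    return o+d*(z-o[2])/d[2]
E
python3 - <<'E'
from h import *
f=np.load("w1.npz");p,q=f["p"],f["q"]
W=lambda u,v,z:wray(u,v,z,p,q)
t=W(279,51,.06);j=W(279,207,.067);e=W(279,287,.067)
print(t,j,e,np.linalg.norm(t-e),np.linalg.norm(j-e)); d=(t-e)/np.linalg.norm(t-e); print(np.degrees(np.arctan2(d[1],d[0])))
g=e+d*.069; print(g, j-d*.019)
for u,v in[(180,168),(376,168),(278,72),(278,267)]: print(W(u,v,.058))
g=(g+j-d*.019)/2; 
go([g[0],g[1],.055],down(52.6))
E
```

```text
[ 0.28240437 -0.24515913  0.06      ] [ 0.40264115 -0.33737468  0.067     ] [ 0.47667252 -0.39414137  0.067     ] 0.244917994033486 0.09329041369646128
142.51577327201537
[ 0.42194195 -0.35216906  0.06502791] [ 0.41771189 -0.34893227  0.06754304]
[ 0.30746545 -0.39561486  0.058     ]
[ 0.43303862 -0.23199644  0.058     ]
[ 0.29622392 -0.25697999  0.058     ]
[ 0.45980171 -0.38262352  0.058     ]
shift cm [-2.5   0.02 14.55] rot deg [-0.    0.01 -0.13]
```

Call:
servo_tool:
  force: 15
  rows:
    - [-0.3,-1.2,0,2.5,0,0,0]
    - [-0.3,-2.4,0,6,0,0,0]
    - [-0.3,-2.5,0,9.5,0,0,0]
    - [-0.3,-2.5,0,12.5,0,0,0]
    - [-0.3,-2.5,0,14.2,0,0,0]
    - [-0.3,-2.5,0,14.5,0,0,0]
    - [1,-2.5,0,14.5,0,0,0]
    - [1,-2.5,0,14.5,0,0,0]

```text
time: 3.68
position: [0.4204, -0.3514, 0.0568]
ee_rot: [0.321, 0.947, -0.001, 0.001]
contact_force: [-0.1, 0.5, -0.4]
finger_gap: 0.045
```

Call:
servo_tool:
  rows:
    - [1,0,0,0,0,0,0]
    - [1,0,0,0,0,0,0]
    - [1,0,0,-0.5,0,0,0]
    - [1,0,0,-1.5,0,0,0]
    - [1,0,0,-3,0,0,0]
    - [1,0,0,-5,0,0,0]
    - [1,0,0,-6.5,0,0,0]
    - [1,0,0,-7,0,0,0]

```text
time: 4.68
position: [0.4202, -0.3512, 0.1271]
ee_rot: [0.32, 0.947, -0.001, 0.001]
contact_force: [0.4, -0.0, -2.0]
finger_gap: 0.0173
```

```bash
python3 - <<'E'
from h import *
s=manip.state(); print(s["time"],s["position"],s["finger_gap"])
cv2.imwrite("pics/w2.png",manip.grab_frame("wrist"))
# red tray fit from earlier corners
a=np.array([[.791,-.190],[.778,-.490],[.5687,-.478],[.5826,-.179]]); print(a.mean(0))
go([.677,-.389,.13],down(-2.7))
E
```

```text
4.675 [ 0.42021349 -0.35122921  0.12714346] 0.017274448548180252
[ 0.680075 -0.33425 ]
shift cm [-22.71  12.58  -0.26] rot deg [3.000e-02 1.200e-01 5.533e+01]
```

View pics/w2.png

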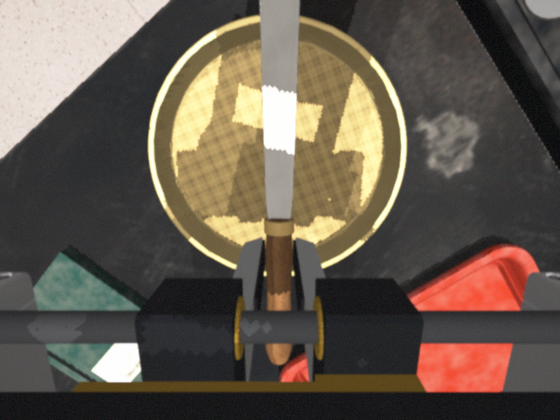

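Call:
servo_tool:
  rows:
    - [1,-2,1,0,0,0,5]
    - [1,-6,3.3,0,0,0,13]
    - [1,-11,6,0,0,0,23]
    - [1,-16,9,0,0,0,33]
    - [1,-20,11,0,0,0,43]
    - [1,-22,12.2,0,0,0,51]
    - [1,-22.7,12.6,0,0,0,55.3]
    - [1,-22.7,12.6,0,0,0,55.3]

```text
time: 5.72
position: [0.6765, -0.3878, 0.124]
ee_rot: [0.723, 0.691, -0.0, -0.001]
contact_force: [-0.3, -0.4, -0.6]
finger_gap: 0.0174
```

```bash
python3 - <<'E'
from h import *
s=manip.state(); print(s["time"],s["position"],s["q"])
cv2.imwrite("pics/w3.png",manip.grab_frame("wrist"))
go([.677,-.389,.008],down(-2.7))
E
```

```text
5.725 [ 0.67649294 -0.38780089  0.12395086] [-6.65410849e-01  6.10794720e-01  1.22603375e+00 -5.12901127e-05
  1.30674904e+00 -6.20130459e-01]
shift cm [-0.12  0.11 11.62] rot deg [-0.09 -0.06  0.11]
```

View pics/w3.png

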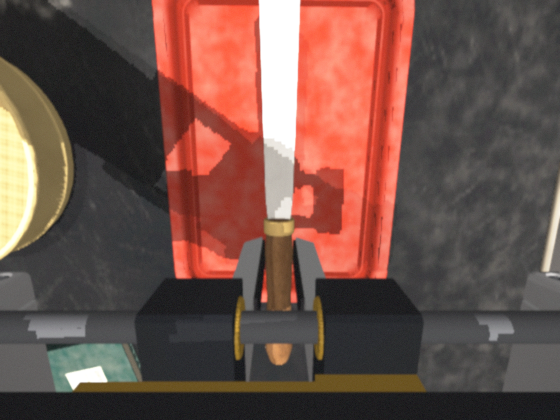

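```bash
python3 - <<'E'
from h import *
s=manip.state();p,q=s["position"],s["ee_rot"]
print([wray(u,v,z,p,q).round(4) for u,v,z in[(280,270,.003),(280,4,.024),(190,150,.003),(378,150,.003),(165,150,.024),(400,150,.024)]])
E
```

```text
[array([ 0.6738, -0.4579,  0.003 ]), array([ 0.6845, -0.2152,  0.024 ]), array([ 0.5923, -0.3279,  0.003 ]), array([ 0.7741, -0.3361,  0.003 ]), array([ 0.5758, -0.326 ,  0.024 ]), array([ 0.7873, -0.3356,  0.024 ])]
```

Call:
servo_tool:
  rows:
    - [1,0,0,2,0,0,0]
    - [1,0,0,5,0,0,0]
    - [1,0,0,8,0,0,0]
    - [1,0,0,10,0,0,0]
    - [1,0,0,11,0,0,0]
    - [1,0,0,11.4,0,0,0]
    - [1,0,0,11.5,0,0,0]
    - [1,0,0,11.5,0,0,0]

```text
time: 6.78
position: [0.6772, -0.3887, 0.0117]
ee_rot: [0.723, 0.69, 0.0, 0.001]
contact_force: [0.1, -0.4, 0.6]
finger_gap: 0.0175
```

Call:
servo_tool:
  rows:
    - [-0.1,0,0,0,0,0,0]
    - [-0.1,0,0,0,0,0,0]
    - [-0.1,0,0,0,0,0,0]
    - [-0.1,0,0,-0.5,0,0,0]
    - [-0.1,0,0,-3,0,0,0]
    - [-0.1,0,0,-7,0,0,0]
    - [-0.1,0,0,-12,0,0,0]
    - [-0.1,0,0,-18,0,0,0]

```text
time: 7.78
position: [0.6763, -0.388, 0.1934]
ee_rot: [0.723, 0.69, 0.0, 0.0]
contact_force: [0.7, -0.2, -0.4]
finger_gap: 0.0519
```

```bash
python3 - <<'E'
from h import *
s=manip.state(); print(s["time"],s["position"],s["q"])
cv2.imwrite("pics/w4.png",manip.grab_frame("wrist"))
E
```

```text
7.775 [ 0.67632306 -0.38802905  0.19336386] [-6.65811956e-01  5.53923357e-01  1.17896560e+00  4.07357040e-05
  1.40845832e+00 -6.19117087e-01]
```

View pics/w4.png

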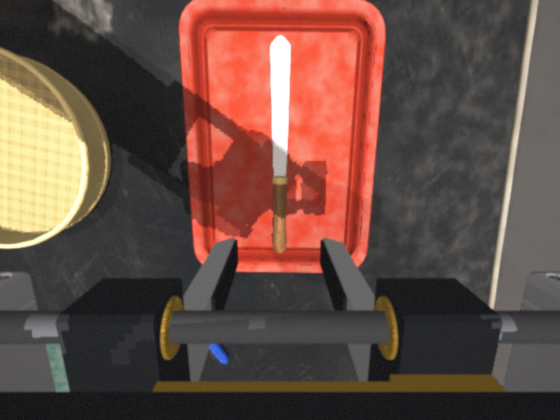

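```bash
python3 - <<'E'
from h import *
go([.5375-.0,.1015,.27],down(15.6))
E
```

```text
shift cm [ 48.44 -16.44  -7.12] rot deg [  0.7    0.69 -18.26]
```

Call:
servo_tool:
  rows:
    - [-0.1,2,-0.5,-5,0,0,0]
    - [-0.1,7,-2,-7.5,0,0,-2]
    - [-0.3,13,-4,-7.5,0,0,-5]
    - [-0.5,19,-6,-7.5,0,0,-8]
    - [-0.5,25,-8,-7.5,0,0,-11]
    - [-0.5,31,-10,-7.5,0,0,-14]
    - [-0.5,37,-12,-7.3,0,0,-17]
    - [-0.5,43,-14.5,-7.2,0,0,-18.3]

```text
time: 8.82
position: [0.5534, 0.044, 0.2646]
ee_rot: [0.604, 0.797, 0.001, 0.001]
contact_force: [0.6, -0.4, 0.6]
finger_gap: 0.0704
```

Call:
servo_tool:
  rows:
    - [-0.5,4.5,-0.7,0,0,0,0]
    - [-0.5,5.3,-1,0,0,0,0]
    - [-0.5,5.3,-1,0,0,0,0]

```text
time: 9.2
position: [0.5304, 0.0903, 0.2638]
ee_rot: [0.604, 0.797, 0.0, 0.001]
contact_force: [-0.7, 0.9, -0.2]
finger_gap: 0.0708
```

```bash
python3 - <<'E'
from h import *
s=manip.state(); print(s["time"],s["position"],s["ee_rot"],s["q"],s["contact_force"])
cv2.imwrite("pics/w5.png",manip.grab_frame("wrist"))
np.savez("w5.npz",p=s["position"],q=s["ee_rot"])
print(np.round(R.from_quat(s["ee_rot"]).as_matrix(),4))
E
```

```text
9.2 [0.5303783  0.09025027 0.26384019] [6.04238134e-01 7.96802914e-01 4.73222497e-04 1.08149894e-03] [-4.20614449e-02 -6.57424817e-02  1.78303229e+00 -4.60923014e-04
  1.42198628e+00 -3.15170171e-01] [-0.69134812  0.8525085  -0.16654986]
[[-2.698e-01  9.629e-01  2.300e-03]
 [ 9.629e-01  2.698e-01 -6.000e-04]
 [-1.200e-03  2.100e-03 -1.000e+00]]
```

View pics/w5.png

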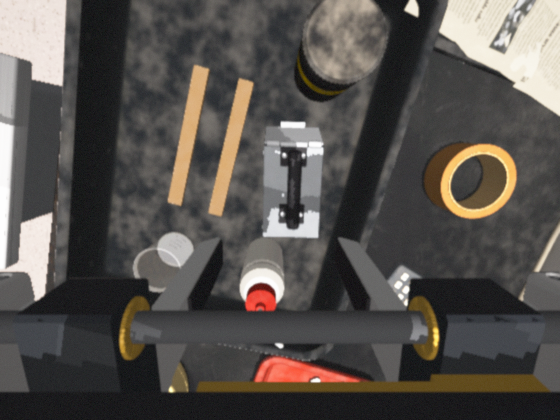

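```bash
python3 - <<'E'
import cv2
a=cv2.imread("pics/w5.png"); cv2.imwrite("pics/w5z.png",cv2.resize(a[110:250,240:350],None,fx=4,fy=4,interpolation=cv2.INTER_CUBIC))
E
```

```text
(no output)
```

View pics/w5z.png

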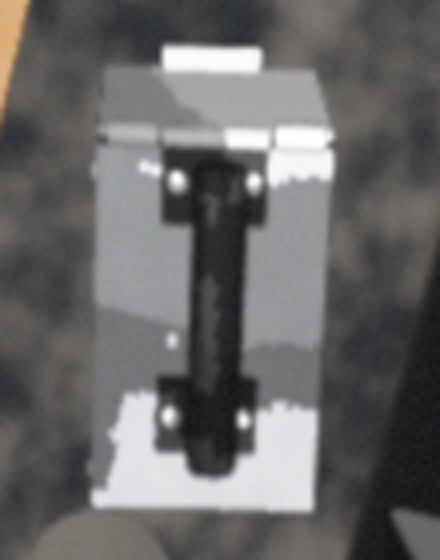

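```bash
python3 - <<'E'
from h import *
f=np.load("w5.npz");p,q=f["p"],f["q"]
W=lambda u,v,z:wray(240+u/4,110+v/4,z,p,q)
a=W(221,160,.134);b=W(210,472,.134);d=a-b
print(a,b,np.linalg.norm(d),np.degrees(np.arctan2(d[1],d[0])),(a+b)/2)
c=[W(*x,.092) for x in[(97,140),(332,140),(315,508),(92,505)]]
for x in c: print(x)
for m,n in((0,3),(1,2)):
    d=c[m]-c[n];print(np.linalg.norm(d),np.degrees(np.arctan2(d[1],d[0])))
m=(c[2]+c[3])/2; print("mid back",m,(c[0]+c[1])/2)
E
```

```text
[0.53119401 0.14818767 0.134     ] [0.55138793 0.06931204 0.134     ] 0.08141965025009658 104.36053549627562 [0.54129097 0.10874985 0.134     ]
[0.49890396 0.14251515 0.092     ]
[0.56267229 0.1603516  0.092     ]
[0.59105186 0.05457039 0.092     ]
[0.52544511 0.03728448 0.092     ]
0.10852614813638159 104.155825558497
0.10952197788345856 105.01798333806312
mid back [0.55824848 0.04592744 0.092     ] [0.53078813 0.15143337 0.092     ]
```

```bash
python3 - <<'E'
from h import *
go([.5415,.1083,.105],down(14.5))
E
```

```text
shift cm [ 1.52  1.53 15.85] rot deg [0.08 0.05 1.08]
```

Call:
servo_tool:
  force: 40
  rows:
    - [-0.5,0.8,0.8,1,0,0,1]
    - [-0.5,1.5,1.5,3.5,0,0,1]
    - [-0.5,1.5,1.5,6.5,0,0,1]
    - [-0.5,1.5,1.5,9.5,0,0,1]
    - [-0.5,1.5,1.5,12,0,0,1]
    - [-0.5,1.5,1.5,12,0,0,1]

```text
time: 10.0
position: [0.539, 0.1085, 0.1395]
ee_rot: [0.612, 0.791, -0.002, -0.002]
contact_force: [0.6, -0.8, -0.1]
finger_gap: 0.0704
```

```bash
python3 - <<'E'
from h import *
s=manip.state(); print(s["time"],s["position"],s["ee_rot"],s["contact_force"])
cv2.imwrite("pics/w6.png",manip.grab_frame("wrist"))
go([.5415,.1083,.105],down(14.5))
E
```

```text
10.0 [0.53899858 0.10846981 0.13952713] [ 0.6120249   0.79083302 -0.00177265 -0.00234773] [ 0.60188908 -0.80752622 -0.13919391]
shift cm [-0.06  0.13  3.64] rot deg [-0.13 -0.04  0.05]
```

View pics/w6.png

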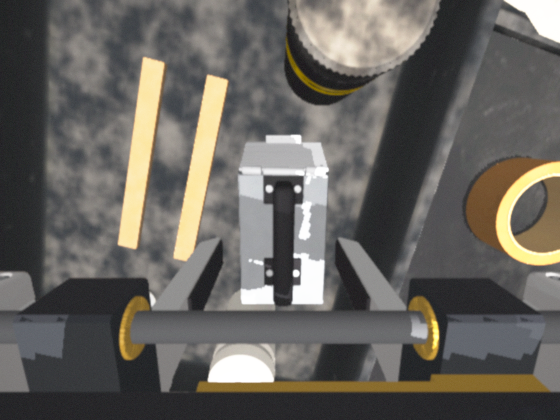

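Call:
servo_tool:
  force: 40
  rows:
    - [-0.5,0,0.1,1.5,0,0,0]
    - [-0.5,0,0.1,3,0,0,0]
    - [-0.5,0,0.1,3.6,0,0,0]
    - [-0.5,0,0.1,3.6,0,0,0]
    - [1,0,0.1,3.6,0,0,0]
    - [1,0,0.1,3.6,0,0,0]
    - [1,0,0.1,3.6,0,0,0]
    - [1,0,0.1,3.6,0,0,0]

```text
time: 11.05
position: [0.5415, 0.1092, 0.1068]
ee_rot: [0.611, 0.791, 0.0, 0.0]
contact_force: [0.6, 0.2, 0.5]
finger_gap: 0.034
```

Call:
servo_tool:
  rows:
    - [1,0,0,0,0,0,0]
    - [1,0,0,0,0,0,0]
    - [1,0,0,-0.3,0,0,0]
    - [1,0,0,-0.8,0,0,0]
    - [1,0,0,-1.6,0,0,0]
    - [1,0,0,-2.6,0,0,0]
    - [1,0,0,-3.4,0,0,0]
    - [1,0,0,-3.6,0,0,0]

```text
time: 12.05
position: [0.542, 0.1093, 0.1437]
ee_rot: [0.611, 0.791, 0.001, 0.001]
contact_force: [-0.3, 0.2, -5.0]
finger_gap: 0.0135
```

```bash
python3 - <<'E'
from h import *
s=manip.state(); print(s["time"],s["position"],s["ee_rot"],s["contact_force"],s["torque"])
cv2.imwrite("pics/s7.png",manip.grab_frame("scene"))
E
```

```text
12.05 [0.5419686  0.10925081 0.14365843] [6.11378523e-01 7.91337795e-01 5.61403175e-04 6.93637513e-04] [-0.30761216  0.1763837  -4.96025304] [ 0.02665903 -0.13007573  0.00418628]
```

View pics/s7.png

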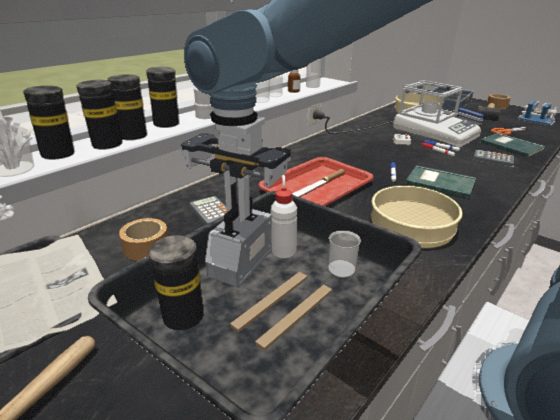

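Call:
servo_tool:
  rows:
    - [1,0,0,-0.5,0,0,0]
    - [1,0,0,-1.5,0,0,0]
    - [1,0,0,-3.2,0,0,0]
    - [1,0,0,-5.3,0,0,0]
    - [1,0,0,-7.5,0,0,0]
    - [1,0,0,-10,0,0,0]
    - [1,0,0,-12.3,0,0,0]
    - [1,0,0,-14.3,0,0,0]

```text
time: 13.1
position: [0.5416, 0.1093, 0.2878]
ee_rot: [0.611, 0.791, 0.001, 0.001]
contact_force: [0.5, 0.1, -5.5]
finger_gap: 0.014
```

Call:
servo_tool:
  rows:
    - [1,0,0,-1.6,0,0,0]
    - [1,0,0,-2.7,0,0,0]
    - [1,0,0,-3.3,0,0,0]
    - [1,0,0,-3.5,0,0,0]

```text
time: 13.6
position: [0.5413, 0.1092, 0.3204]
ee_rot: [0.611, 0.791, -0.0, -0.0]
contact_force: [-0.2, 0.3, -4.2]
finger_gap: 0.0137
```

```bash
python3 - <<'E'
from h import *
s=manip.state(); print(s["time"],s["position"],s["ee_rot"],s["contact_force"],s["q"])
# path: handle polar from current to sieve outward pose
p0=np.array(s["position"]);R0=R.from_quat(s["ee_rot"]).as_matrix()
S=np.array([.378,-.320]); az=np.degrees(np.arctan2(S[1],S[0])); print("az",az)
# target level pose: mouth over S - 0.03 radially: handle = mouth - 64 outward
r1=np.linalg.norm(S)-.030-.064; 
a0=np.degrees(np.arctan2(p0[1],p0[0])); r0=np.hypot(p0[0],p0[1]); y0=14.6
y1=az-90
print(r0,a0,r1,az,y0,y1)
E
```

```text
13.6 [0.54130152 0.10924297 0.32038503] [ 6.11353364e-01  7.91357684e-01 -1.62279669e-04 -2.30731002e-04] [-0.17985567  0.32410182 -4.16823361] [-6.21698404e-03 -5.81634662e-02  1.67475557e+00  2.17917408e-05
  1.52556430e+00 -2.61474954e-01]
az -40.24994516685957
0.5522149549686183 11.409910058429931 0.4012615470637711 -40.24994516685957 14.6 -130.24994516685956
```

```bash
cat > plan.py <<'E'
from h import *
def plan(poses,start):
    "poses list of (p,Rm); prints calls of 8 relative to commanded (ideal)"
    base=start
    for i in range(0,len(poses),8):
        rows=[]
        for p,M in poses[i:i+8]:
            d=base[1].T@(p-base[0])*100; rv=np.degrees(R.from_matrix(base[1].T@M).as_rotvec())
            rows.append([1]+[float(x) for x in d.round(1)+0.]+[float(x) for x in rv.round(1)+0.])
        print(rows)
        r=rows[-1]; base=(base[0]+base[1]@np.array(r[1:4])/100, base[1]@R.from_rotvec(np.radians(r[4:])).as_matrix())
    return base
E
python3 - <<'E'
from plan import *
p0=np.array([.5414,.1093,.3205]); p1=np.array([.322,-.2445,.3205]); y0=14.6;y1=-143.4
N=32; P=[]
for k in range(1,N+1):
    t=k/N; s=t*t*t*(10-15*t+6*t*t); P.append((p0+s*(p1-p0),down(y0+s*(y1-y0))))
plan(P,(p0,down(y0)))
E
```

```text
[[1, 0.0, 0.0, 0.0, 0.0, 0.0, 0.0], [1, -0.1, -0.1, 0.0, 0.0, 0.0, 0.4], [1, -0.2, -0.2, 0.0, 0.0, 0.0, 1.1], [1, -0.5, -0.5, 0.0, 0.0, 0.0, 2.5], [1, -0.9, -0.9, 0.0, 0.0, 0.0, 4.7], [1, -1.4, -1.5, 0.0, 0.0, 0.0, 7.7], [1, -2.1, -2.2, 0.0, 0.0, 0.0, 11.6], [1, -3.0, -3.1, 0.0, 0.0, 0.0, 16.4]]
[[1, -1.3, -0.8, 0.0, 0.0, 0.0, 5.6], [1, -2.7, -1.6, 0.0, 0.0, 0.0, 12.0], [1, -4.4, -2.6, 0.0, 0.0, 0.0, 19.2], [1, -6.2, -3.6, 0.0, 0.0, 0.0, 27.1], [1, -8.1, -4.7, 0.0, 0.0, 0.0, 35.5], [1, -10.1, -5.9, 0.0, 0.0, 0.0, 44.3], [1, -12.2, -7.1, 0.0, 0.0, 0.0, 53.4], [1, -14.3, -8.3, 0.0, 0.0, 0.0, 62.6]]
[[1, -2.0, 1.3, 0.0, 0.0, 0.0, 9.2], [1, -4.0, 2.6, 0.0, 0.0, 0.0, 18.3], [1, -6.0, 3.8, 0.0, 0.0, 0.0, 27.1], [1, -7.9, 5.0, 0.0, 0.0, 0.0, 35.5], [1, -9.6, 6.1, 0.0, 0.0, 0.0, 43.4], [1, -11.2, 7.2, 0.0, 0.0, 0.0, 50.6], [1, -12.6, 8.1, 0.0, 0.0, 0.0, 57.0], [1, -13.9, 8.9, 0.0, 0.0, 0.0, 62.6]]
[[1, 0.1, 1.2, 0.0, 0.0, 0.0, 4.8], [1, 0.2, 2.2, 0.0, 0.0, 0.0, 8.7], [1, 0.3, 3.0, 0.0, 0.0, 0.0, 11.7], [1, 0.3, 3.6, 0.0, 0.0, 0.0, 13.9], [1, 0.4, 4.0, 0.0, 0.0, 0.0, 15.3], [1, 0.4, 4.2, 0.0, 0.0, 0.0, 16.0], [1, 0.4, 4.2, 0.0, 0.0, 0.0, 16.4], [1, 0.4, 4.3, 0.0, 0.0, 0.0, 16.4]]
```

Call:
servo_tool:
  rows:
    - [1,0,0,0,0,0,0]
    - [1,-0.1,-0.1,0,0,0,0.4]
    - [1,-0.2,-0.2,0,0,0,1.1]
    - [1,-0.5,-0.5,0,0,0,2.5]
    - [1,-0.9,-0.9,0,0,0,4.7]
    - [1,-1.4,-1.5,0,0,0,7.7]
    - [1,-2.1,-2.2,0,0,0,11.6]
    - [1,-3.0,-3.1,0,0,0,16.4]

```text
time: 14.6
position: [0.5187, 0.0719, 0.3206]
ee_rot: [0.719, 0.695, 0.0, 0.0]
contact_force: [0.3, -0.4, -4.4]
finger_gap: 0.0137
```

Call:
servo_tool:
  rows:
    - [1,-1.3,-0.8,0,0,0,5.6]
    - [1,-2.7,-1.6,0,0,0,12.0]
    - [1,-4.4,-2.6,0,0,0,19.2]
    - [1,-6.2,-3.6,0,0,0,27.1]
    - [1,-8.1,-4.7,0,0,0,35.5]
    - [1,-10.1,-5.9,0,0,0,44.3]
    - [1,-12.2,-7.1,0,0,0,53.4]
    - [1,-14.3,-8.3,0,0,0,62.6]

```text
time: 15.6
position: [0.4309, -0.0688, 0.3207]
ee_rot: [0.976, 0.218, 0.0, 0.0]
contact_force: [0.3, -0.2, -4.0]
finger_gap: 0.0136
```

Call:
servo_tool:
  rows:
    - [1,-2.0,1.3,0,0,0,9.2]
    - [1,-4.0,2.6,0,0,0,18.3]
    - [1,-6.0,3.8,0,0,0,27.1]
    - [1,-7.9,5.0,0,0,0,35.5]
    - [1,-9.6,6.1,0,0,0,43.4]
    - [1,-11.2,7.2,0,0,0,50.6]
    - [1,-12.6,8.1,0,0,0,57.0]
    - [1,-13.9,8.9,0,0,0,62.6]

```text
time: 16.6
position: [0.3441, -0.2089, 0.3207]
ee_rot: [0.948, -0.32, 0.0, 0.0]
contact_force: [0.1, -0.4, -4.7]
finger_gap: 0.0137
```

Call:
servo_tool:
  rows:
    - [1,0.1,1.2,0,0,0,4.8]
    - [1,0.2,2.2,0,0,0,8.7]
    - [1,0.3,3.0,0,0,0,11.7]
    - [1,0.3,3.6,0,0,0,13.9]
    - [1,0.4,4.0,0,0,0,15.3]
    - [1,0.4,4.2,0,0,0,16.0]
    - [1,0.4,4.2,0,0,0,16.4]
    - [1,0.4,4.3,0,0,0,16.4]

```text
time: 17.6
position: [0.3221, -0.245, 0.3205]
ee_rot: [0.894, -0.449, -0.0, -0.0]
contact_force: [-0.9, 0.3, -4.8]
finger_gap: 0.0139
```

```bash
python3 - <<'E'
from h import *
s=manip.state(); print(s["time"],s["position"],s["ee_rot"],s["contact_force"],s["q"])
M=R.from_quat(s["ee_rot"]).as_matrix(); print(M.round(3)); print(np.degrees(np.arctan2(M[1,0],M[0,0])))
cv2.imwrite("pics/w8.png",manip.grab_frame("wrist"));cv2.imwrite("pics/s8.png",manip.grab_frame("scene"))
E
```

```text
17.6 [ 0.32214295 -0.24495974  0.32053769] [ 8.93556997e-01 -4.48949764e-01 -1.10955283e-05 -5.33234443e-05] [-0.94643954  0.34470829 -4.78796341] [-9.32142118e-01 -4.47347011e-01  1.99219176e+00  8.52960452e-05
  1.59681570e+00  1.56983572e+00]
[[ 0.597 -0.802  0.   ]
 [-0.802 -0.597  0.   ]
 [-0.    -0.    -1.   ]]
-53.35264362528078
```

View pics/w8.png

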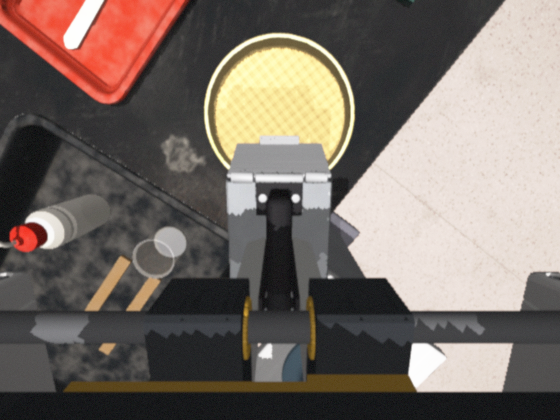

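View pics/s8.png

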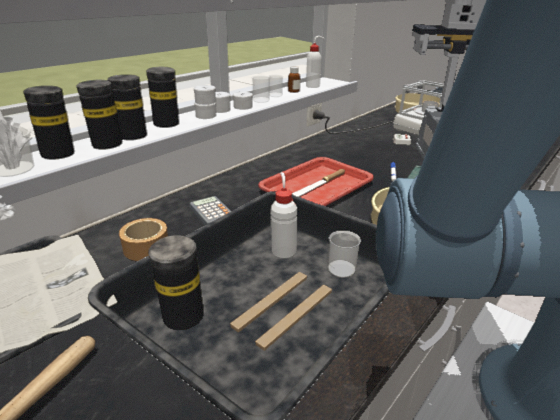

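Call:
servo_tool:
  rows:
    - [1,0,0,0.4,0,0,0]
    - [1,0,0,1.5,0,0,0]
    - [1,0,0,3.3,0,0,0]
    - [1,0,0,5.5,0,0,0]
    - [1,0,0,8,0,0,0]
    - [1,0,0,10.5,0,0,0]
    - [1,0,0,12.7,0,0,0]
    - [1,0,0,14,0,0,0]

```text
time: 18.7
position: [0.3213, -0.2441, 0.1782]
ee_rot: [0.893, -0.449, -0.001, -0.001]
contact_force: [0.8, -0.1, -4.4]
finger_gap: 0.0136
```

Call:
servo_tool:
  rows:
    - [1,0,0,0.4,0,0,0]
    - [1,0,0,0.5,0,0,0]

```text
time: 18.95
position: [0.3222, -0.2454, 0.1759]
ee_rot: [0.893, -0.449, 0.0, 0.0]
contact_force: [-0.0, -0.4, -4.0]
finger_gap: 0.0135
```

```bash
python3 - <<'E'
from plan import *
s=manip.state(); print(s["time"],s["position"],s["contact_force"],s["q"])
cv2.imwrite("pics/w9.png",manip.grab_frame("wrist"))
p0=np.array([.322,-.245,.1755]); R0=down(-143.4); f=R0[:,0]
# caddy in tool frame: handle at z=-0.018 ; mouth = handle + 64 x + 85 z(tool down)
m_t=np.array([.064,0,-.018+.085])
m0=p0+R0@m_t; print("mouth",m0, "dist sieve",np.linalg.norm(m0[:2]-[.378,-.32]))
P=[]
TH=[1,2.5,4.5,6.5,9,11.5,14,16, 18,19.5,21,22,23,24,25,26, 27,28,29,30,31,32,33,34, 35,36,36,36]
for th in TH:
    M=R0@R.from_rotvec([0,-np.radians(th),0]).as_matrix()
    m=m0+np.array([0,0,-.008*min(1,th/25)])
    P.append((m-M@m_t,M))
plan(P,(p0,R0))
E
```

```text
18.95 [ 0.32224239 -0.24535051  0.17585578] [-0.04716363 -0.43379361 -4.02112129] [-9.32481124e-01 -3.47539789e-01  2.18229757e+00  9.89879144e-06
  1.30612779e+00  1.56991754e+00]
mouth [ 0.36015839 -0.29638032  0.1085    ] dist sieve 0.02960088401402509
[[1, 0.1, 0.0, -0.1, 0.0, -1.0, 0.0], [1, 0.3, 0.0, -0.2, 0.0, -2.5, 0.0], [1, 0.5, 0.0, -0.3, 0.0, -4.5, 0.0], [1, 0.8, 0.0, -0.5, 0.0, -6.5, 0.0], [1, 1.1, 0.0, -0.6, 0.0, -9.0, 0.0], [1, 1.5, 0.0, -0.8, 0.0, -11.5, 0.0], [1, 1.8, 0.0, -0.9, 0.0, -14.0, 0.0], [1, 2.1, 0.0, -1.0, 0.0, -16.0, 0.0]]
[[1, 0.3, 0.0, -0.1, 0.0, -2.0, 0.0], [1, 0.4, 0.0, -0.3, 0.0, -3.5, 0.0], [1, 0.6, 0.0, -0.4, 0.0, -5.0, 0.0], [1, 0.8, 0.0, -0.4, 0.0, -6.0, 0.0], [1, 0.9, 0.0, -0.5, 0.0, -7.0, 0.0], [1, 1.1, 0.0, -0.6, 0.0, -8.0, 0.0], [1, 1.2, 0.0, -0.6, 0.0, -9.0, 0.0], [1, 1.3, 0.0, -0.7, 0.0, -10.0, 0.0]]
[[1, 0.2, 0.0, -0.1, 0.0, -1.0, 0.0], [1, 0.3, 0.0, -0.2, 0.0, -2.0, 0.0], [1, 0.4, 0.0, -0.4, 0.0, -3.0, 0.0], [1, 0.5, 0.0, -0.5, 0.0, -4.0, 0.0], [1, 0.6, 0.0, -0.6, 0.0, -5.0, 0.0], [1, 0.8, 0.0, -0.7, 0.0, -6.0, 0.0], [1, 0.9, 0.0, -0.8, 0.0, -7.0, 0.0], [1, 1.0, 0.0, -0.9, 0.0, -8.0, 0.0]]
[[1, 0.2, 0.0, -0.1, 0.0, -1.0, 0.0], [1, 0.3, 0.0, -0.2, 0.0, -2.0, 0.0], [1, 0.3, 0.0, -0.2, 0.0, -2.0, 0.0], [1, 0.3, 0.0, -0.2, 0.0, -2.0, 0.0]]
```

View pics/w9.png

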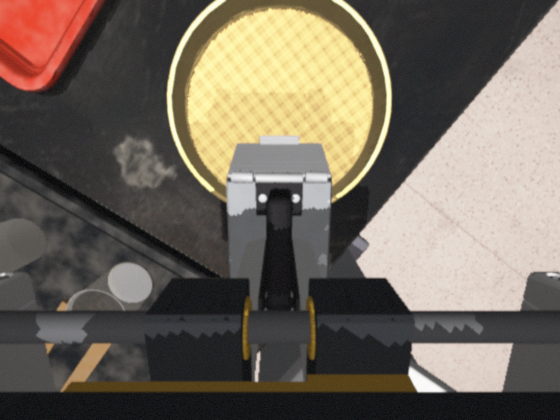

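Call:
servo_tool:
  force: 60
  rows:
    - [1,0.1,0,-0.1,0,-1,0]
    - [1,0.3,0,-0.2,0,-2.5,0]
    - [1,0.5,0,-0.3,0,-4.5,0]
    - [1,0.8,0,-0.5,0,-6.5,0]
    - [1,1.1,0,-0.6,0,-9,0]
    - [1,1.5,0,-0.8,0,-11.5,0]
    - [1,1.8,0,-0.9,0,-14,0]
    - [1,2.1,0,-1.0,0,-16,0]

```text
time: 20.0
position: [0.335, -0.2626, 0.1856]
ee_rot: [0.885, -0.445, -0.125, -0.063]
contact_force: [0.8, 1.3, -4.6]
finger_gap: 0.0137
```

```bash
python3 - <<'E'
from plan import *
s=manip.state(); print(s["time"],s["position"],s["contact_force"],s["q"],s["torque"])
cv2.imwrite("pics/w10.png",manip.grab_frame("wrist"))
E
```

```text
20.0 [ 0.33503561 -0.26260371  0.18555941] [ 0.81225145  1.29783575 -4.60288591] [-9.32360080e-01 -7.85433852e-02  1.96092633e+00 -1.89290996e-04
  1.54013512e+00  1.57012046e+00] [-0.3358606  -0.35192079  0.01057048]
```

View pics/w10.png

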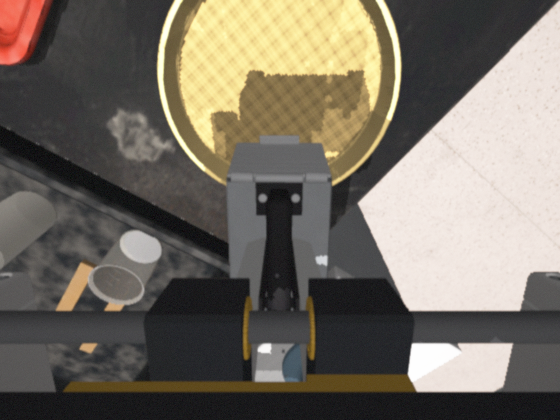

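Call:
servo_tool:
  rows:
    - [1,0.3,0,-0.1,0,-2,0]
    - [1,0.4,0,-0.3,0,-3.5,0]
    - [1,0.6,0,-0.4,0,-5,0]
    - [1,0.8,0,-0.4,0,-6,0]
    - [1,0.9,0,-0.5,0,-7,0]
    - [1,1.1,0,-0.6,0,-8,0]
    - [1,1.2,0,-0.6,0,-9,0]
    - [1,1.3,0,-0.7,0,-10,0]

```text
time: 21.05
position: [0.3432, -0.2735, 0.1886]
ee_rot: [0.87, -0.438, -0.202, -0.101]
contact_force: [-0.5, -0.5, -4.1]
finger_gap: 0.0136
```

Call:
servo_tool:
  rows:
    - [1,0.2,0,-0.1,0,-1,0]
    - [1,0.3,0,-0.2,0,-2,0]
    - [1,0.4,0,-0.4,0,-3,0]
    - [1,0.5,0,-0.5,0,-4,0]
    - [1,0.6,0,-0.6,0,-5,0]
    - [1,0.8,0,-0.7,0,-6,0]
    - [1,0.9,0,-0.8,0,-7,0]
    - [1,1.0,0,-0.9,0,-8,0]

```text
time: 22.05
position: [0.351, -0.284, 0.1924]
ee_rot: [0.854, -0.429, -0.262, -0.132]
contact_force: [-0.0, 0.2, -3.4]
finger_gap: 0.0133
```

```bash
python3 - <<'E'
from plan import *
s=manip.state(); print(s["time"],s["position"],s["contact_force"],s["q"],s["torque"])
M=R.from_quat(s["ee_rot"]).as_matrix(); print("tilt",np.degrees(np.arccos(-M[2,2])),"mouth",np.array(s["position"])+M@[.064,0,.067])
cv2.imwrite("pics/w11.png",manip.grab_frame("wrist"))
cv2.imwrite("pics/t11.png",manip.grab_frame("top"))
E
```

```text
22.05 [ 0.35100722 -0.28403146  0.19243938] [-0.010042    0.24007283 -3.44804046] [-9.32135369e-01  2.01675091e-01  1.72524229e+00 -3.49989116e-04
  1.80911308e+00  1.57026611e+00] [-0.53940196 -0.42221934 -0.00819702]
tilt 34.05878315657019 mouth [ 0.36025106 -0.29647184  0.10108957]
```

View pics/w11.png

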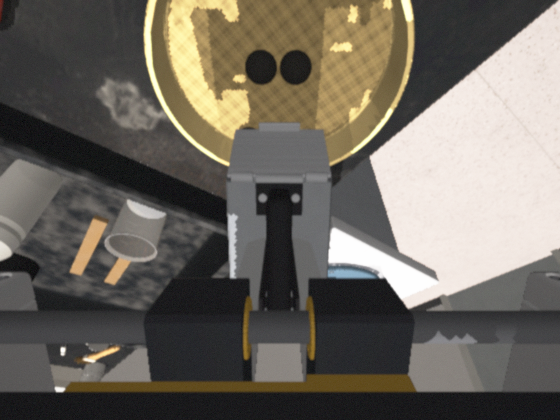

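View pics/t11.png

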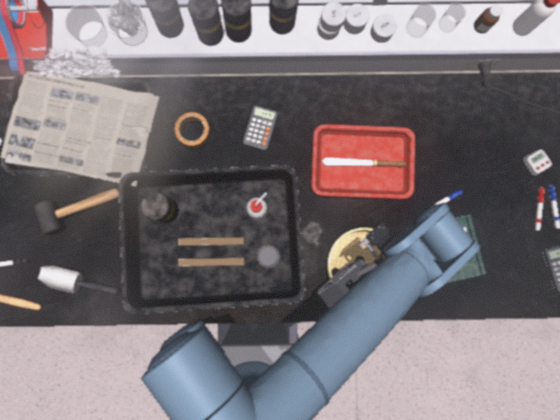

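Call:
servo_tool:
  rows:
    - [1,0.2,0,-0.1,0,-1,0]
    - [1,0.3,0,-0.2,0,-2,0]
    - [1,0.3,0,-0.2,0,-2,0]
    - [1,0.3,0,-0.2,0,-2,0]
    - [1,0.3,0,-0.2,0,-2,0]
    - [1,0.3,0,-0.2,0,-2,0]

```text
time: 22.9
position: [0.3531, -0.2867, 0.1925]
ee_rot: [0.85, -0.427, -0.276, -0.139]
contact_force: [-0.8, -0.5, -4.2]
finger_gap: 0.0137
```

```bash
python3 - <<'E'
from plan import *
s=manip.state(); print(s["time"],s["position"],s["contact_force"],s["torque"])
cv2.imwrite("pics/w12.png",manip.grab_frame("wrist"))
E
```

```text
22.9 [ 0.35305336 -0.28674059  0.19246491] [-0.83483841 -0.47402777 -4.2387867 ] [-0.55323787 -0.51622587 -0.02157884]
```

View pics/w12.png

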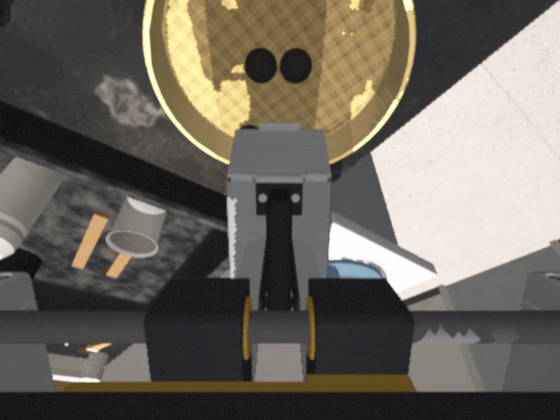

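Call:
servo_tool:
  rows:
    - [1,0.1,0,-0.1,0,-1,0]
    - [1,0.2,0,-0.2,0,-2,0]
    - [1,0.3,0,-0.4,0,-3,0]
    - [1,0.3,0,-0.4,0,-3,0]
    - [1,0.3,0,-0.4,0,-3,0]
    - [1,0.3,0,-0.4,0,-3,0]

```text
time: 23.7
position: [0.3559, -0.2906, 0.1939]
ee_rot: [0.842, -0.423, -0.298, -0.15]
contact_force: [0.4, -0.3, -3.2]
finger_gap: 0.0134
```

```bash
python3 - <<'E'
from plan import *
s=manip.state(); print(s["time"],s["position"],s["contact_force"],s["torque"])
cv2.imwrite("pics/w13.png",manip.grab_frame("wrist"))
E
```

```text
23.7 [ 0.35590586 -0.2905774   0.19391778] [ 0.35140614 -0.31832915 -3.22548151] [-0.57074834 -0.57304199  0.05784   ]
```

View pics/w13.png

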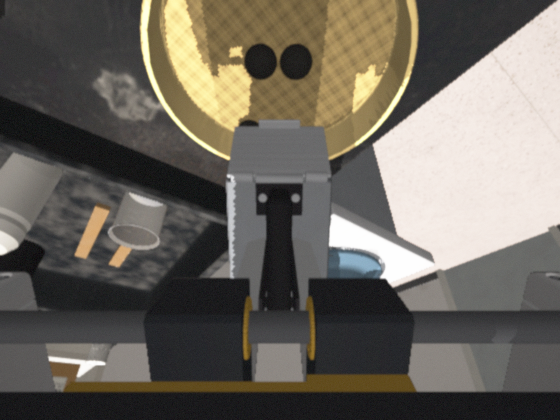

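Call:
servo_tool:
  rows:
    - [1,-0.3,0,0.2,0,0,0]
    - [1,-0.9,0,0.7,0,0,0]
    - [1,-1.6,0,1.3,0,0,0]
    - [1,-2.1,0,1.7,0,0,0]
    - [1,-2.3,0,1.9,0,0,0]

```text
time: 24.38
position: [0.3378, -0.2663, 0.1936]
ee_rot: [0.842, -0.423, -0.298, -0.15]
contact_force: [1.2, -0.1, -4.4]
finger_gap: 0.0137
```

```bash
python3 - <<'E'
from plan import *
s=manip.state(); print(s["time"],s["position"],s["contact_force"],s["torque"])
M=R.from_quat(s["ee_rot"]).as_matrix(); print("tilt",np.degrees(np.arccos(-M[2,2])),"mouth",np.array(s["position"])+M@[.064,0,.067])
cv2.imwrite("pics/w14.png",manip.grab_frame("wrist"))
E
```

```text
24.375 [ 0.3378343  -0.26625979  0.19363432] [ 1.15687179 -0.07225905 -4.42836333] [-0.64031989 -0.52356483  0.01050156]
tilt 38.99598955295885 mouth [ 0.34235664 -0.27234213  0.10128956]
```

View pics/w14.png

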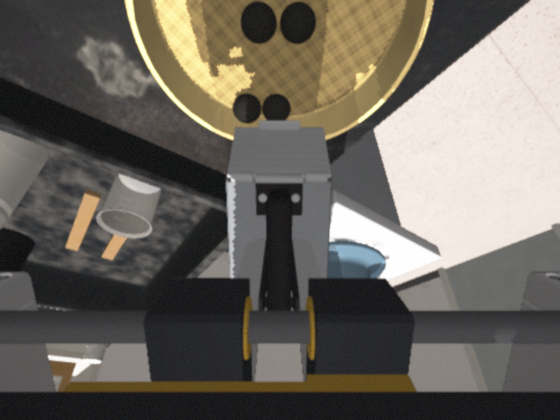

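```bash
python3 - <<'E'
from plan import *
s=manip.state(); p,q=s["position"],s["ee_rot"]
for u,v in[(258,22),(297,22),(247,108),(277,108)]:
    X=wray(u,v,.032,p,q); print(X,np.linalg.norm(X[:2]-[.378,-.32]))
# untip: rotate back about mouth while raising
p0=np.array(p);R0=down(-143.4); M0=R0@R.from_rotvec([0,-np.radians(39),0]).as_matrix()
mt=np.array([.064,0,.067]); m0=p0+M0@mt; P=[]
for k in range(1,17):
    t=k/16; e=t*t*(3-2*t); M=R0@R.from_rotvec([0,-np.radians(39*(1-e)),0]).as_matrix()
    P.append((m0+[0,0,.01*e]-M@mt,M))
b=plan(P,(p0,M0)); print(b)
E
```

```text
[ 0.39054662 -0.31131748  0.032     ] 0.015257907821201488
[ 0.3665873  -0.32913235  0.032     ] 0.01461675264973899
[ 0.35713245 -0.24161137  0.032     ] 0.08111862740387071
[ 0.33388352 -0.25890822  0.032     ] 0.07535561769377867
[[1, -0.1, 0.0, 0.0, 0.0, 0.4, 0.0], [1, -0.2, 0.0, 0.2, 0.0, 1.7, 0.0], [1, -0.5, 0.0, 0.3, 0.0, 3.6, 0.0], [1, -0.8, 0.0, 0.6, 0.0, 6.1, 0.0], [1, -1.1, 0.0, 0.9, 0.0, 9.0, 0.0], [1, -1.5, 0.0, 1.3, 0.0, 12.3, 0.0], [1, -1.8, 0.0, 1.7, 0.0, 15.9, 0.0], [1, -2.2, 0.0, 2.1, 0.0, 19.5, 0.0]]
[[1, -0.4, 0.0, 0.4, 0.0, 3.6, 0.0], [1, -0.8, 0.0, 0.7, 0.0, 7.2, 0.0], [1, -1.2, 0.0, 1.1, 0.0, 10.5, 0.0], [1, -1.5, 0.0, 1.4, 0.0, 13.4, 0.0], [1, -1.7, 0.0, 1.7, 0.0, 15.9, 0.0], [1, -1.9, 0.0, 1.9, 0.0, 17.8, 0.0], [1, -2.0, 0.0, 2.0, 0.0, 19.1, 0.0], [1, -2.0, 0.0, 2.1, 0.0, 19.5, 0.0]]
(array([ 0.30431042, -0.2210848 ,  0.17800094]), array([[ 5.96224875e-01, -8.02817475e-01, -1.16832220e-17],
       [-8.02817475e-01, -5.96224875e-01,  1.51111586e-17],
       [ 1.79992242e-17,  0.00000000e+00, -1.00000000e+00]]))
```

```bash
python3 - <<'E'
from plan import *
c=manip.get_calibration("wrist");K=c["intrinsics"];T=c["tool_from_camera"]
s=manip.state(); p=np.array(s["position"]);q=s["ee_rot"];M=R.from_quat(q).as_matrix()
def wp(X,p):
    x=np.linalg.inv(T)@np.append(M.T@(np.array(X)-p),1); y=K@x[:3]; return y[:2]/y[2], 304*.014/x[2]
for z in(.032,.06,.1):
  for u,v in[(247,108),(258,22)]:
    X=wray(u,v,z,p,q); print(z,X.round(4),wp(X,p)[1],wp(X,np.array([.3559,-.2906,.1939])))
E
```

```text
0.032 [ 0.3571 -0.2416  0.032 ] 14.478905361385515 (array([249.40536164, 133.02125121]), np.float64(13.361031696577216))
0.032 [ 0.3905 -0.3113  0.032 ] 18.267263925869262 (array([259.92435451,  61.15411968]), np.float64(16.523119121058922))
0.06 [ 0.366  -0.2592  0.06  ] 16.26440162751779 (array([249.67650098, 135.84171917]), np.float64(14.867125912539008))
0.06 [ 0.3957 -0.3213  0.06  ] 20.5199294912564 (array([260.1365046,  65.470658 ]), np.float64(18.3447071790417))
0.1 [ 0.3787 -0.2843  0.1   ] 19.74235867977087 (array([250.19023282, 141.18570289]), np.float64(17.7207456362946))
0.1 [ 0.4032 -0.3355  0.1   ] 24.9078827108267 (array([260.53588817,  73.59676573]), np.float64(21.773941375434884))
```

Call:
servo_tool:
  rows:
    - [1,-0.1,0,0,0,0.4,0]
    - [1,-0.2,0,0.2,0,1.7,0]
    - [1,-0.5,0,0.3,0,3.6,0]
    - [1,-0.8,0,0.6,0,6.1,0]
    - [1,-1.1,0,0.9,0,9,0]
    - [1,-1.5,0,1.3,0,12.3,0]
    - [1,-1.8,0,1.7,0,15.9,0]
    - [1,-2.2,0,2.1,0,19.5,0]

```text
time: 25.42
position: [0.3197, -0.2419, 0.1913]
ee_rot: [0.881, -0.443, -0.15, -0.075]
contact_force: [-0.2, 1.0, -4.0]
finger_gap: 0.0136
```

Call:
servo_tool:
  rows:
    - [1,-0.4,0,0.4,0,3.6,0]
    - [1,-0.8,0,0.7,0,7.2,0]
    - [1,-1.2,0,1.1,0,10.5,0]
    - [1,-1.5,0,1.4,0,13.4,0]
    - [1,-1.7,0,1.7,0,15.9,0]
    - [1,-1.9,0,1.9,0,17.8,0]
    - [1,-2,0,2,0,19.1,0]
    - [1,-2,0,2.1,0,19.5,0]

```text
time: 26.42
position: [0.3045, -0.2214, 0.178]
ee_rot: [0.893, -0.449, 0.0, 0.0]
contact_force: [-1.1, 0.0, -3.7]
finger_gap: 0.0137
```

Call:
servo_tool:
  rows:
    - [1,0,0,-0.5,0,0,0]
    - [1,0,0,-2,0,0,0]
    - [1,0,0,-4,0,0,0]
    - [1,0,0,-6.5,0,0,0]
    - [1,0,0,-9,0,0,0]
    - [1,0,0,-11.5,0,0,0]
    - [1,0,0,-13.5,0,0,0]
    - [1,0,0,-14.2,0,0,0]

```text
time: 27.42
position: [0.305, -0.2221, 0.3219]
ee_rot: [0.893, -0.449, 0.001, 0.001]
contact_force: [0.0, 0.2, -3.6]
finger_gap: 0.0135
```

```bash
python3 - <<'E'
from plan import *
s=manip.state(); print(s["time"],s["position"],s["ee_rot"],s["contact_force"],s["torque"])
M=R.from_quat(s["ee_rot"]).as_matrix(); print(M.round(4))
cv2.imwrite("pics/w15.png",manip.grab_frame("wrist"))
E
```

```text
27.425 [ 0.30498378 -0.22212878  0.32186751] [ 8.93455762e-01 -4.49149336e-01  1.15358547e-03  5.86301269e-04] [ 0.02492728  0.16154929 -3.58221531] [ 0.09455481  0.03953766 -0.00353843]
[[ 0.5965 -0.8026  0.0015]
 [-0.8026 -0.5965 -0.0021]
 [ 0.0026  0.     -1.    ]]
```

View pics/w15.png

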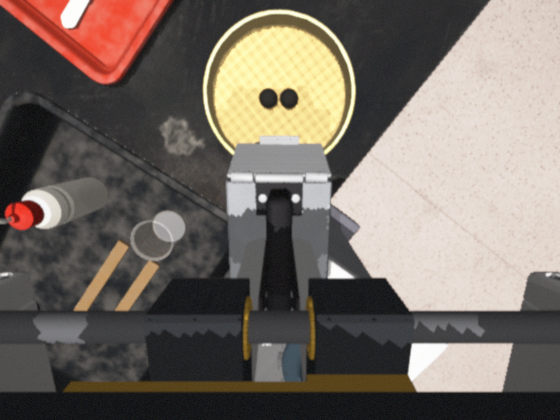

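```bash
python3 - <<'E'
from plan import *
p0=np.array([.3046,-.2217,.3205]); p1=np.array([.5414,.1093,.3205]); y1=14.5;y0=-143.4
N=32; P=[]
for k in range(1,N+1):
    t=k/N; s=t*t*t*(10-15*t+6*t*t); P.append((p0+s*(p1-p0),down(y0+s*(y1-y0))))
b=plan(P,(p0,down(y0)));print(b)
E
```

```text
[[1, 0.0, 0.0, 0.0, 0.0, 0.0, 0.0], [1, 0.0, -0.1, 0.0, 0.0, 0.0, -0.4], [1, -0.1, -0.3, 0.0, 0.0, 0.0, -1.1], [1, -0.2, -0.6, 0.0, 0.0, 0.0, -2.5], [1, -0.4, -1.2, 0.0, 0.0, 0.0, -4.7], [1, -0.6, -1.9, 0.0, 0.0, 0.0, -7.7], [1, -0.9, -2.8, 0.0, 0.0, 0.0, -11.6], [1, -1.3, -4.0, 0.0, 0.0, 0.0, -16.3]]
[[1, 0.0, -1.5, 0.0, 0.0, 0.0, -5.7], [1, -0.1, -3.1, 0.0, 0.0, 0.0, -12.1], [1, -0.1, -5.0, 0.0, 0.0, 0.0, -19.3], [1, -0.2, -7.0, 0.0, 0.0, 0.0, -27.2], [1, -0.2, -9.2, 0.0, 0.0, 0.0, -35.5], [1, -0.3, -11.4, 0.0, 0.0, 0.0, -44.3], [1, -0.4, -13.8, 0.0, 0.0, 0.0, -53.4], [1, -0.4, -16.1, 0.0, 0.0, 0.0, -62.6]]
[[1, 2.1, -1.2, 0.0, 0.0, 0.0, -9.3], [1, 4.2, -2.3, 0.0, 0.0, 0.0, -18.4], [1, 6.1, -3.4, 0.0, 0.0, 0.0, -27.2], [1, 8.0, -4.5, 0.0, 0.0, 0.0, -35.5], [1, 9.8, -5.4, 0.0, 0.0, 0.0, -43.4], [1, 11.4, -6.3, 0.0, 0.0, 0.0, -50.6], [1, 12.9, -7.1, 0.0, 0.0, 0.0, -57.0], [1, 14.2, -7.8, 0.0, 0.0, 0.0, -62.7]]
[[1, 1.0, 0.6, 0.0, 0.0, 0.0, -4.7], [1, 1.9, 1.2, 0.0, 0.0, 0.0, -8.6], [1, 2.5, 1.6, 0.0, 0.0, 0.0, -11.6], [1, 3.0, 1.9, 0.0, 0.0, 0.0, -13.8], [1, 3.3, 2.1, 0.0, 0.0, 0.0, -15.2], [1, 3.4, 2.2, 0.0, 0.0, 0.0, -15.9], [1, 3.5, 2.3, 0.0, 0.0, 0.0, -16.3], [1, 3.5, 2.3, 0.0, 0.0, 0.0, -16.3]]
(array([0.5415632 , 0.10920398, 0.3205    ]), array([[-0.25038   ,  0.96814764,  0.        ],
       [ 0.96814764,  0.25038   ,  0.        ],
       [ 0.        ,  0.        , -1.        ]]))
```

Call:
servo_tool:
  rows:
    - [1,0,0,0,0,0,0]
    - [1,0,-0.1,0,0,0,-0.4]
    - [1,-0.1,-0.3,0,0,0,-1.1]
    - [1,-0.2,-0.6,0,0,0,-2.5]
    - [1,-0.4,-1.2,0,0,0,-4.7]
    - [1,-0.6,-1.9,0,0,0,-7.7]
    - [1,-0.9,-2.8,0,0,0,-11.6]
    - [1,-1.3,-4,0,0,0,-16.3]

```text
time: 28.48
position: [0.3293, -0.1868, 0.32]
ee_rot: [0.949, -0.316, 0.0, -0.0]
contact_force: [-0.1, -0.6, -3.3]
finger_gap: 0.0137
```

Call:
servo_tool:
  rows:
    - [1,0,-1.5,0,0,0,-5.7]
    - [1,-0.1,-3.1,0,0,0,-12.1]
    - [1,-0.1,-5,0,0,0,-19.3]
    - [1,-0.2,-7,0,0,0,-27.2]
    - [1,-0.2,-9.2,0,0,0,-35.5]
    - [1,-0.3,-11.4,0,0,0,-44.3]
    - [1,-0.4,-13.8,0,0,0,-53.4]
    - [1,-0.4,-16.1,0,0,0,-62.6]

```text
time: 29.48
position: [0.4234, -0.0552, 0.32]
ee_rot: [0.974, 0.225, 0.0, 0.0]
contact_force: [-0.0, -0.3, -3.3]
finger_gap: 0.0132
```

Call:
servo_tool:
  rows:
    - [1,2.1,-1.2,0,0,0,-9.3]
    - [1,4.2,-2.3,0,0,0,-18.4]
    - [1,6.1,-3.4,0,0,0,-27.2]
    - [1,8,-4.5,0,0,0,-35.5]
    - [1,9.8,-5.4,0,0,0,-43.4]
    - [1,11.4,-6.3,0,0,0,-50.6]
    - [1,12.9,-7.1,0,0,0,-57]
    - [1,14.2,-7.8,0,0,0,-62.7]

```text
time: 30.48
position: [0.5177, 0.0763, 0.3198]
ee_rot: [0.716, 0.698, -0.0, -0.0]
contact_force: [-0.9, -0.1, -3.4]
finger_gap: 0.0137
```

Call:
servo_tool:
  rows:
    - [1,1,0.6,0,0,0,-4.7]
    - [1,1.9,1.2,0,0,0,-8.6]
    - [1,2.5,1.6,0,0,0,-11.6]
    - [1,3,1.9,0,0,0,-13.8]
    - [1,3.3,2.1,0,0,0,-15.2]
    - [1,3.4,2.2,0,0,0,-15.9]
    - [1,3.5,2.3,0,0,0,-16.3]
    - [1,3.5,2.3,0,0,0,-16.3]

```text
time: 31.48
position: [0.5414, 0.1093, 0.32]
ee_rot: [0.612, 0.791, -0.0, -0.0]
contact_force: [-0.0, 0.5, -3.7]
finger_gap: 0.0135
```

```bash
python3 - <<'E'
from plan import *
s=manip.state(); print(s["time"],s["position"],s["ee_rot"],s["contact_force"])
cv2.imwrite("pics/s16.png",manip.grab_frame("scene"))
go([.5414,.1088,.1075],down(14.5))
E
```

```text
31.475 [0.54143949 0.10930676 0.31999027] [ 6.12106515e-01  7.90775325e-01 -1.22805678e-05 -4.09467669e-06] [-0.03195756  0.48604565 -3.67606051]
shift cm [-5.000e-02 -1.000e-02  2.125e+01] rot deg [-0.    0.    0.01]
```

View pics/s16.png

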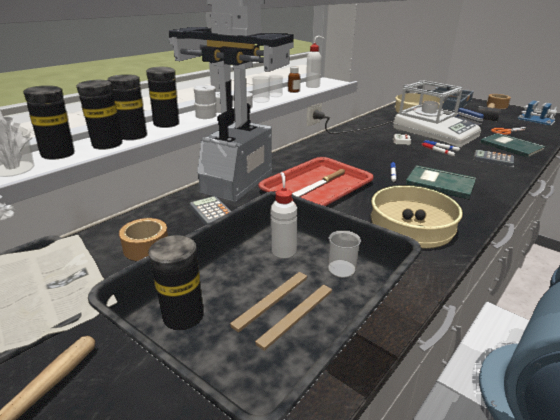

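Call:
servo_tool:
  rows:
    - [1,0,0,0.5,0,0,0]
    - [1,0,0,2,0,0,0]
    - [1,0,0,4,0,0,0]
    - [1,0,0,6.5,0,0,0]
    - [1,0,0,9,0,0,0]
    - [1,0,0,11.5,0,0,0]
    - [1,0,0,14,0,0,0]
    - [1,0,0,16,0,0,0]

```text
time: 32.52
position: [0.5401, 0.1094, 0.157]
ee_rot: [0.612, 0.791, -0.001, -0.001]
contact_force: [0.6, -0.9, -3.5]
finger_gap: 0.0134
```

Call:
servo_tool:
  rows:
    - [1,0,0,1.5,0,0,0]
    - [1,0,0,2.8,0,0,0]
    - [1,0,0,3.8,0,0,0]
    - [1,0,0,4.4,0,0,0]
    - [1,0,0,4.8,0,0,0]
    - [1,0,0,5.1,0,0,0]
    - [1,0,0,5.2,0,0,0]
    - [1,0,0,5.2,0,0,0]

```text
time: 33.52
position: [0.5416, 0.1094, 0.1082]
ee_rot: [0.612, 0.791, 0.0, 0.0]
contact_force: [-0.2, 0.3, -4.7]
finger_gap: 0.0135
```

```bash
python3 - <<'E'
from plan import *
s=manip.state(); print(s["time"],s["position"],s["ee_rot"],s["contact_force"])
E
```

```text
33.525 [0.54156572 0.10941162 0.1081501 ] [6.12040433e-01 7.90826451e-01 1.02663971e-04 1.45877505e-04] [-0.18848504  0.29744661 -4.65776526]
```

Not yet touching; lower a touch more until the load comes off.

Call:
servo_tool:
  rows:
    - [1,0,0,0.1,0,0,0]
    - [1,0,0,0.1,0,0,0]
    - [1,0,0,0.2,0,0,0]
    - [1,0,0,0.2,0,0,0]

```text
time: 34.02
position: [0.5417, 0.1095, 0.1065]
ee_rot: [0.612, 0.791, 0.0, 0.0]
contact_force: [-0.4, 0.6, 0.8]
finger_gap: 0.0134
```

```bash
python3 - <<'E'
from plan import *
s=manip.state(); print(s["time"],s["position"],s["contact_force"])
E
```

```text
34.025 [0.54174211 0.10946242 0.1065288 ] [-0.44754453  0.62094394  0.79735191]
```

Load is off; the caddy stands on the floor. Release and rise.

Call:
servo_tool:
  rows:
    - [-0.3,0,0,0,0,0,0]
    - [-0.3,0,0,0,0,0,0]
    - [-0.3,0,0,0,0,0,0]
    - [-0.3,0,0,0,0,0,0]
    - [-0.3,0,0,-0.5,0,0,0]
    - [-0.3,0,0,-2,0,0,0]
    - [-0.3,0,0,-4.5,0,0,0]
    - [-0.3,0,0,-8,0,0,0]

```text
time: 35.02
position: [0.5411, 0.1094, 0.1872]
ee_rot: [0.612, 0.791, -0.0, -0.0]
contact_force: [0.9, 0.4, -0.4]
finger_gap: 0.0614
```

Call:
servo_tool:
  rows:
    - [-0.3,0,0,-5,0,0,0]
    - [-0.3,0,0,-10,0,0,0]
    - [-0.3,0,0,-12,0,0,0]
    - [-0.3,0,0,-12,0,0,0]

```text
time: 35.52
position: [0.5419, 0.1094, 0.3072]
ee_rot: [0.612, 0.791, 0.001, 0.001]
contact_force: [-0.1, -0.0, -0.5]
finger_gap: 0.0609
```

```bash
python3 - <<'E'
from plan import *
s=manip.state(); print(s["time"],s["position"],s["contact_force"],s["finger_gap"])
for n in("wrist","top","scene"): cv2.imwrite(f"pics/{n}17.png",manip.grab_frame(n))
a=cv2.imread("pics/top17.png"); cv2.imwrite("pics/top17z.png",cv2.resize(a[110:320,120:430],None,fx=2.5,fy=2.5,interpolation=cv2.INTER_CUBIC))
E
```

```text
35.525 [0.54193579 0.10942528 0.3072132 ] [-0.07374749 -0.02892743 -0.49546135] 0.06094825202741174
```

View pics/top17z.png

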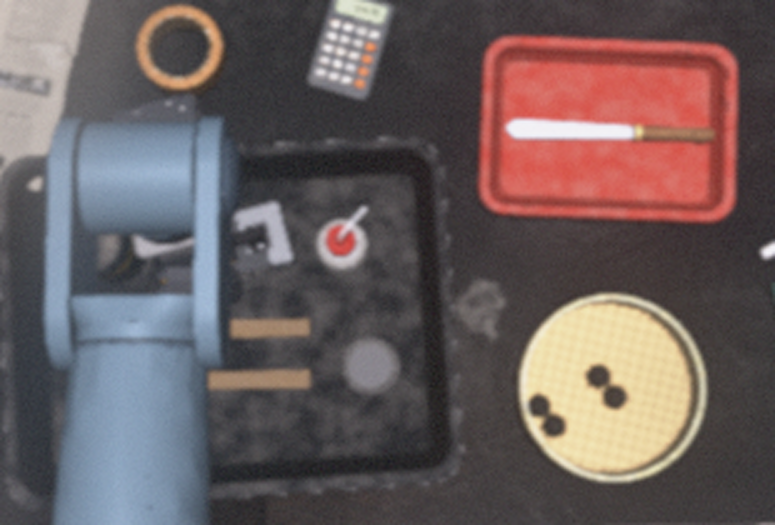

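View pics/wrist17.png

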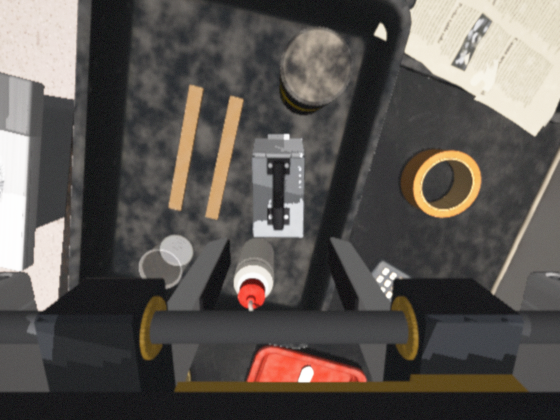

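View pics/scene17.png

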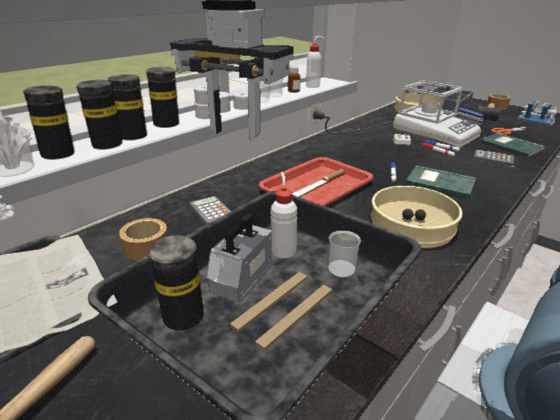

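```bash
python3 - <<'E'
from plan import *
for p in[(540,405),(553,426),(598,376),(615,397)]:
    X=ray("top",120+p[0]/2.5,110+p[1]/2.5,.032); print(X, np.linalg.norm(X[:2]-[.378,-.32]))
print(manip.job_done())
E
```

```text
[ 0.35772478 -0.24162398  0.032     ] 0.08095606711072598
[ 0.33366828 -0.25580163  0.032     ] 0.07801751061080774
[ 0.38970062 -0.30935624  0.032     ] 0.01581752612649054
[ 0.36545205 -0.32805331  0.032     ] 0.014909956767625467
the job is handed in; nothing more can be done
None
```

The job is done and handed in at about 36 s of the 72 s allowed; the hand-in reports no verdict.

- **Spatula:** I laid it lengthwise in the red tray and let it go. The last top picture shows it inside the rim.
- **Caddy:** I lifted it by the handle and tipped it to 39° over the sieve, with its mouth about 10 cm above the bench. The balls rolled out two by two. I then stood the caddy back where it had been and released it.

**Last checks**
- **Balls:** All four are in the sieve, about 15, 16, 78 and 81 mm from its centre (limit 92 mm). The outer two lie against the wall. 81 mm is slightly more than the roughly 79 mm the sieve's inside size allows, so that reading is off by a couple of mm.
- **Caddy:** In the pictures it stands upright and flat with its flap shut. I did not measure its tilt or the flap angle directly. It showed no load on the gripper just before I let go.
- **Everything else:** The sieve, red tray, jar, wash bottle and beaker look unmoved, judged by eye against the first pictures. The gripper is clear of everything, with almost no force on it.

One measurement disagreed: the first top-camera estimate of the handle was about 7 mm off the wrist-camera one. I used the wrist-camera value and the grasp held.

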